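Brush out the sample cup and index it over the reader

ROBOT

A 7-joint arm with a two-finger parallel gripper is mounted at the origin on the work surface. World frame = base frame: x ahead of the robot, y to its left, z up, the work surface at z = 0. Lengths are in m, angles in rad, forces in N, time in s.
With the tool pointing down it reaches from about 0.4 to 0.875 m from the base axis. Payload 6.5 kg.
Tool frame: the origin (TCP) lies between the finger pads; the fingertips stand 19 mm ahead of it and the grasp point (between the pads) is the TCP; x points along the fingers, z is the direction in which the jaws open and shut, and the axes are right-handed (so a half turn about x gives the same grasp; the last joint's range is limited). The gripper opens to 85 mm and grips with 20 to 120 N. Pads are 22 mm wide; open, the fingers measure 114 mm over their backs; the gripper's body (76 mm by 85 mm) begins 54 mm behind the grasp point. The pads swing forward as they close: fully open they stand 13 mm farther back than shut.
Start: joints at [-1.351, 0.536, -0.004, 1.538, 0.003, 1.067, -0.071], TCP at [0.183, 0.624, 0.25] pointing down, gripper open.
Joint ranges: [-2.7, 2.7], [-0.37, 2.16], [-1.27, 1.26], [0.24, 2.4], [-1.31, 4.45], [0.19, 1.91], [-2.76, 2.76]. Speed limits (rad/s): [2.39, 2.39, 3.14, 3.14, 3.14, 3.14, 3.14].

INTERFACE

Orientations are given as a unit quaternion [w, x, y, z].
In Python, from workcell import get_obs, optics, order, spot_in, regions_of gives the robot as it stands. The module is installed in compiled form; this text tells all that it offers.
- The arm moves only by the tool step_arm, never from a script. Its argument "steps" is a list of rows, each a list of 7 numbers: the shift along the world's x, y, z in mm, then the turn, a rotation vector about the world's x, y, z in rad, then the opening, from -1 (shut) to 1 (fully open). A call has 1 to 5 rows; each row shifts and turns the commanded pose from where the row before left it; what a row does not reach is not made up. A row lasts 1/12 s, in which the tool goes at most 41.7 mm and 7.16 degrees, less where a joint would pass 70% of its speed; a pose out of reach is approached as far as the arm can. A call is refused whole if a number of a shift passes 41.7 or a number of a turn 0.125, either way. A call with a gripper value outside its range is refused whole. The fingers move at their own pace and stop on an object; "grip_force" is the grip in N (left out, the last holds). Time passes only in rows, so rows that do not move let the fingers close. It gives the time, the measured TCP pose, the force and the opening at its end, in the units of the state.
- get_obs(): the state, without advancing time (a new reading comes with each control period).
- optics.grab_frame(name): name is "side" or "top"; returns a dict with "frame" (400x640x3 uint8, blue, green, red), "mtx" (3x3 intrinsics, pixels), "D" ([k1, k2, p1, p2, k3] as OpenCV has them; the pictures are not rectified), "R" (3x3) and "t" (3): a world point X has camera coordinates R X + t. Camera axes: x right, y down, z forward; pixel columns grow to the right and rows downward; lengths in m; the calibration is good to about 2 mm. A picture is of the moment at which its call begins. There is no depth.
- order.job_done(): hands the job in, once; it reports no verdict.
Trained networks look in the newest picture that a camera, given by its name, has taken for a name from the list of things; names that differ only in an ending like _2 or _b are one class to them, and where a whole thing is asked for, a point or a joint stands for the part that bears it (a point fixed in the world has none). Each returns a list of dicts, best first, with "score" (0 to 1); they miss things now and then, are a little off and sometimes report something else, mostly with a low value. They report only what shows in the picture. A call takes as long as a camera call. They do not tell look-alikes from the thing itself.
- spot_in(camera, label): "extent" ([centre column, centre row, width, height] in pixels, round what is visible of it).
- regions_of(camera, label): "mask" (400x640 bool, what is visible of it) and "extent" ([centre column, centre row, width, height] in pixels, round what is visible of it).
The state is a dict: "t": time; "joints": joint angles; "dq": joint speeds; "joint_torque": joint torques, N m; "ee_pos": TCP position; "orientation": TCP orientation; "contact_force": force on the tool from outside, world axes, zero at the start; "wrist_torque": the same for the moment, N m; "finger_gap": finger opening in m.
Only numpy, scipy, OpenCV 4.12 (cv2) and the standard library are available. Lean on these libraries where they do the work, as an engineer would, in place of code of your own. Each camera call takes 0.05 s, during which the arm holds its last target.

TASK

Brush out the steel cup on the indexing slide: take the long brush from its stand, push it down to the cup's floor, draw it up more than half the cup's depth and push it to the floor once more, then put the brush back fully down in its stand and let go of it. Then pull up the black lock knob, slide the sleeve with the cup one hole towards the grey reader box, let the pin drop fully home in that hole, and finish while still holding: the gripper keeps hold of the knob with the pin fully home. Leave everything else on the table where it is.

Things in the scene. Friction and masses are not known exactly. Their poses are not given: they have to be found in the camera images.
- station: Fixed indexing slide. Origin on the table under a square tube along its y (36 mm wide, top 66 mm high) with a row of five 14 mm holes 50 mm apart. Base plate x -155 to +45, y -170 to +200 mm. The steel sleeve (60 x 60, top 78 mm high) on the tube carries the knob and, 115 mm towards -x (robot side), the cup. Grey reader box (90 x 80, 112 high) at its +y end; end blocks 68 high.
- carriage (a joint): Travel of the sleeve with plunger and cup along the station's y axis, m: 0 at the start hole (third of five, the middle one), +0.050 at the next hole towards the reader box, +0.100 at the one after. It moves only while the plunger is pulled; about 1 N of friction, some 2 mm of play each way in a hole.
- plunger (a joint): How far the spring plunger is pulled straight up, m: 0 = pin fully home in a hole, 0.014 = fully pulled. The pin reaches 10 mm into a hole, so it is free above 0.010. The spring pushes it down with 3.6 N at 0 and 8 N fully pulled. Let go between holes, the pin rides on the tube top and drops into the next hole it meets.
- knob_grip (a point): Middle of the black round plunger knob on top of the sleeve, on its axis (28 mm diameter, 30 mm high; this point is 14 mm below its top, 116 mm above the table when the pin is home). It moves with the plunger. Under the knob a neck of 22 mm diameter stands on the sleeve, whose flat top is 38 mm below this point. Axes as the station.
- cup_floor (a point): Centre of the inner floor of the open steel cup on the sleeve (60 mm inner diameter, 68 mm outer, wall 4 mm), 30 mm above the table; its z axis points up. It travels with the sleeve.
- cup_rim (a point): Centre of the cup's mouth, 65 mm above its inner floor.
- window (a point): Centre of the reader's small glass window on the base plate; the cup stands right over it when the sleeve is at the next hole (0.050).
- brush: Long bottle brush, 200 mm, 60 g, standing upright in its stand with the bristles down. Origin at the tip of the bristle end; its z axis runs up along the brush. Bristle head 26 mm diameter from 0 to 76 mm (solid core 24 mm), thin 6 mm shaft to 120 mm, then a round wooden handle 20 mm in diameter from 120 to 200 mm.
- holder: Fixed white brush stand: upright tube, 40 mm outer and 31 mm inner diameter, 90 mm high, open at the top. Origin on the table under its axis.
- holder_floor (a point): Centre of the brush stand's inner floor, 6 mm above the table; the brush tip rests here.
- reagent_bottle: Bystander: closed round bottle, 56 mm diameter, 115 mm tall; origin under its centre.
- tube_rack: Bystander: white block rack of ten short capped tubes, 60 x 130 mm, 73 mm tall; origin under its centre.
- swab_jar: Bystander: closed glass jar, 60 mm diameter, 70 mm tall; origin under its centre.
- marker: Bystander: black marker pen 14 mm thick, 120 mm long, lying along its own y; origin under its centre.
- tape_roll: Bystander: flat roll of paper tape, 72 mm diameter, 19 mm high; origin under its centre.
- beaker: Bystander: clear plastic cup, 66 mm rim diameter, 80 mm tall, standing loose on the table (not the one to clean); origin under its centre.
- carton: Bystander: cardboard carton 90 x 130 x 60 mm; origin under its centre.
Mind the look-alikes: they are no part of the job. Of the things that look like the brush, the smaller one is meant.

How it is judged:
On the way, in this order (a step that is already met when the one before it is completed fails the run):
1. the brush is pushed down to the cup's floor (horizontal distance between brush and cup_floor below 0.025 m and z of brush in the frame of cup_floor below 0.012 m), for 0.05 s.
2. the brush is drawn up by more than half the cup's depth (horizontal distance between brush and cup_floor below 0.025 m and z of brush in the frame of cup_floor above 0.035 m), for 0.02 s.
3. the brush is pushed to the cup's floor again (all of step 1), for 0.05 s.
4. the brush is back down in its stand, let go (horizontal distance between brush and holder_floor below 0.012 m and z of brush in the frame of holder_floor below 0.01 m and angle between brush's own z axis and vertical below 0.2 rad and contact force between the fingers and brush below 0.1 N), for 0.2 s.
5. the knob is pulled and the sleeve is on its way to the next hole (value of joint plunger above 0.007 m and value of joint carriage between 0.01 and 0.045 m), for 0.02 s.
At the end, for the whole second after the job is handed in: The sleeve is within 4.5 mm of the next hole, the pin is home (plunger below 2 mm) and the fingers hold the knob with over 1 N; the brush is in its stand, tip within 12 mm of the centre of its floor and under 10 mm above it, leaning under 0.2 rad, untouched (all of step 4 and value of joint carriage between 0.0455 and 0.0545 m and value of joint plunger below 0.002 m and contact force between the fingers and plunger above 1 N); the arm keeps its last pose, push and grip.
It fails at once if a bystander is shifted by more than 30 mm (distance of any of reagent_bottle, tube_rack, swab_jar, marker, tape_roll, beaker, carton from where it was at the start of the episode above 0.03 m).
It also fails if it takes over 67 s, if anything falls off the work surface, if the arm or the gripper's body presses on something with over 40 N, if the wrist force passes 120 N, or if a joint passes its speed limit or range.

## Working session

There is one attempt and no reset: what is moved stays moved. The work goes in short steps, Python scripts to look and compute and a tool call to move; the robot and the scene stay as the last step left them, time stands still between calls to the robot, and variables do not carry over. Pictures are saved under pics/ and viewed, and the job is handed in when it is done.

Besides the shell and the picture viewer there is one more tool, called after "Request:" as name([rows], argument=value, ...), one row to a line, values as JSON. step_arm: Moves the arm, as the interface text tells. Its arguments: {"type":"object","properties":{"steps":{"type":"array"},"grip_force":{"type":"number"}},"required":["steps"]}

```bash
mkdir -p pics
cat > h.py <<'E'
import numpy as np, cv2
from workcell import get_obs, optics, order, spot_in, regions_of
def und(f,uv): 
    return cv2.undistortPoints(np.array([[uv]],float),f['mtx'],np.array(f['D'],float))[0,0]
def ray(f,uv):
    x=und(f,uv); R=np.array(f['R']);t=np.array(f['t']); c=-R.T@t; d=R.T@np.array([x[0],x[1],1]); return c,d/np.linalg.norm(d)
def atz(f,uv,z):
    c,d=ray(f,uv); return c+d*(z-c[2])/d[2]
def tri(fa,ua,fb,ub):
    c1,d1=ray(fa,ua);c2,d2=ray(fb,ub)
    A=np.stack([d1,-d2],1); s=np.linalg.lstsq(A,c2-c1,rcond=None)[0]
    p=c1+s[0]*d1;q=c2+s[1]*d2; return (p+q)/2,np.linalg.norm(p-q)
def proj(f,X):
    return cv2.projectPoints(np.array(X,float).reshape(-1,3),cv2.Rodrigues(np.array(f['R'],float))[0],np.array(f['t'],float),f['mtx'],np.array(f['D'],float))[0][:,0]
E
python3 - <<'E'
from h import *
import pickle
fs={}
for n in ['side','top']:
    f=optics.grab_frame(n); fs[n]=f; cv2.imwrite(f'pics/{n}0.png',f['frame'])
    print(n,-np.array(f['R']).T@f['t'],np.array(f['R'])[2])
    for l in ['brush','holder','knob_grip','cup_rim','station','reagent_bottle','tube_rack','swab_jar','marker','tape_roll','beaker','carton']:
        print(l,[(round(d['score'],2),np.round(d['extent']).tolist()) for d in spot_in(n,l)])
pickle.dump(fs,open('f0.pkl','wb'))
o=get_obs();print(o)
E
```

```text
side [-0.11278205 -0.69256396  1.14887648] [ 0.44457986  0.50403877 -0.74046855]
brush [(0.61, [385.0, 269.0, 13.0, 33.0]), (0.55, [412.0, 242.0, 24.0, 68.0])]
holder [(0.58, [385.0, 293.0, 19.0, 30.0])]
knob_grip [(0.57, [344.0, 189.0, 6.0, 13.0])]
cup_rim [(0.74, [329.0, 213.0, 58.0, 51.0]), (0.41, [385.0, 270.0, 13.0, 34.0])]
station [(0.73, [323.0, 213.0, 122.0, 110.0])]
reagent_bottle [(0.79, [436.0, 290.0, 22.0, 30.0])]
tube_rack [(0.7, [370.0, 199.0, 34.0, 39.0])]
swab_jar [(0.57, [334.0, 167.0, 10.0, 26.0])]
marker [(0.56, [300.0, 244.0, 28.0, 28.0])]
tape_roll [(0.92, [371.0, 334.0, 27.0, 29.0])]
beaker [(0.95, [447.0, 247.0, 26.0, 33.0]), (0.5, [330.0, 211.0, 57.0, 49.0]), (0.37, [324.0, 215.0, 122.0, 108.0]), (0.36, [299.0, 244.0, 25.0, 26.0])]
carton [(0.92, [257.0, 129.0, 39.0, 42.0]), (0.54, [372.0, 336.0, 30.0, 30.0]), (0.43, [324.0, 214.0, 120.0, 103.0])]
top [0.44838124 0.03648366 1.20675688] [ 0.0902112  -0.0049959  -0.99591013]
brush [(0.75, [443.0, 238.0, 25.0, 6.0]), (0.67, [432.0, 238.0, 24.0, 27.0]), (0.63, [438.0, 191.0, 40.0, 19.0])]
holder [(0.61, [430.0, 23
[... 642 characters left out ...]
 27.0, 9.0])]
{'t': 1.3, 'joints': array([-1.35121326,  0.53641764, -0.00441474,  1.53791419,  0.00260549,
        1.06733446, -0.07120115]), 'dq': array([-0.00087631, -0.00025156, -0.00013768,  0.0002648 , -0.00018971,
        0.00145636, -0.00141168]), 'joint_torque': array([ 1.71427191e-04, -5.83345664e+01,  1.04788665e+00, -2.59437346e+01,
        1.24593070e-02,  1.79331484e-03,  2.82391744e-05]), 'ee_pos': array([0.18322634, 0.62361186, 0.25027277]), 'orientation': array([ 0.56608416, -0.42373831,  0.56610848,  0.423693  ]), 'contact_force': array([ 0.67136533,  0.03323642, -0.0751587 ]), 'wrist_torque': array([ 0.01424858, -0.00063509, -0.01904816]), 'finger_gap': 0.08552670477639485}
```

View pics/side0.png

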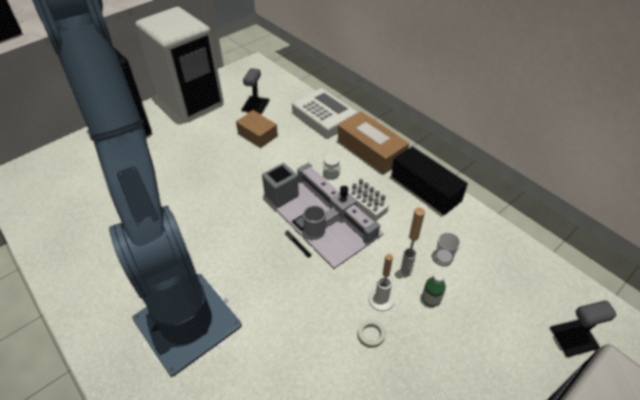

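View pics/top0.png

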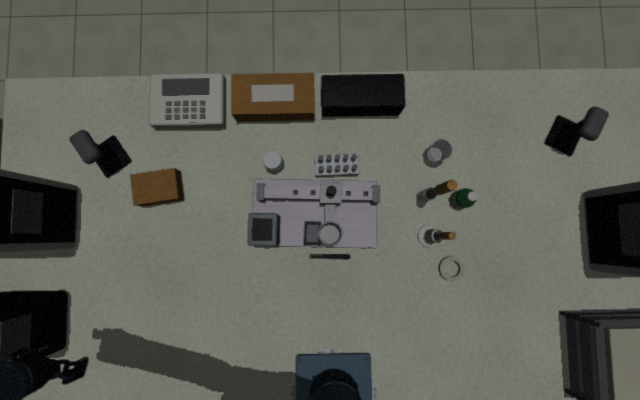

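The pictures show a small brush in a white-based stand at side (385,275) / top (435,237). A larger look-alike stands at side (412,240) / top (438,190), in a dark stand. The steel cup on the sleeve is at side (315,218) / top (330,233), and the look-alike beaker is at side (447,247) / top (434,155). I choose the small brush in the white stand, and I'll check it in a close crop.

Run:
```python
from h import *
import pickle
fs=pickle.load(open('f0.pkl','rb'))
def crop(n,x0,y0,w,h,s,name):
    im=fs[n]['frame'][y0:y0+h,x0:x0+w]; im=cv2.resize(im,None,fx=s,fy=s,interpolation=cv2.INTER_CUBIC)
    for i in range(0,w,10): cv2.line(im,(i*s,0),(i*s,6 if i%50 else 14),(0,0,255),1)
    for i in range(0,h,10): cv2.line(im,(0,i*s),(6 if i%50 else 14,i*s),(0,0,255),1)
    cv2.imwrite(f'pics/{name}.png',im)
crop('side',350,200,120,100+20,5,'c_side_b')
crop('side',255,150,130,120,6,'c_side_s')
crop('top',400,130,100,100+20,5,'c_top_b')
crop('top',240,150,150,120,5,'c_top_s')
```

```text
(no output)
```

View pics/c_side_b.png

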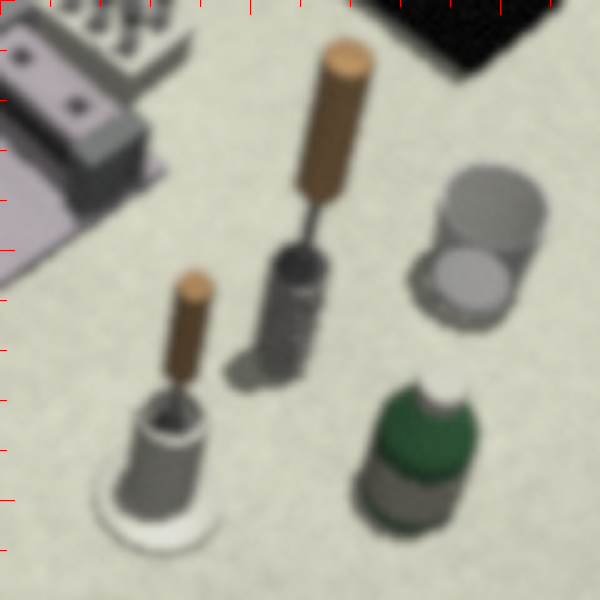

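View pics/c_side_s.png

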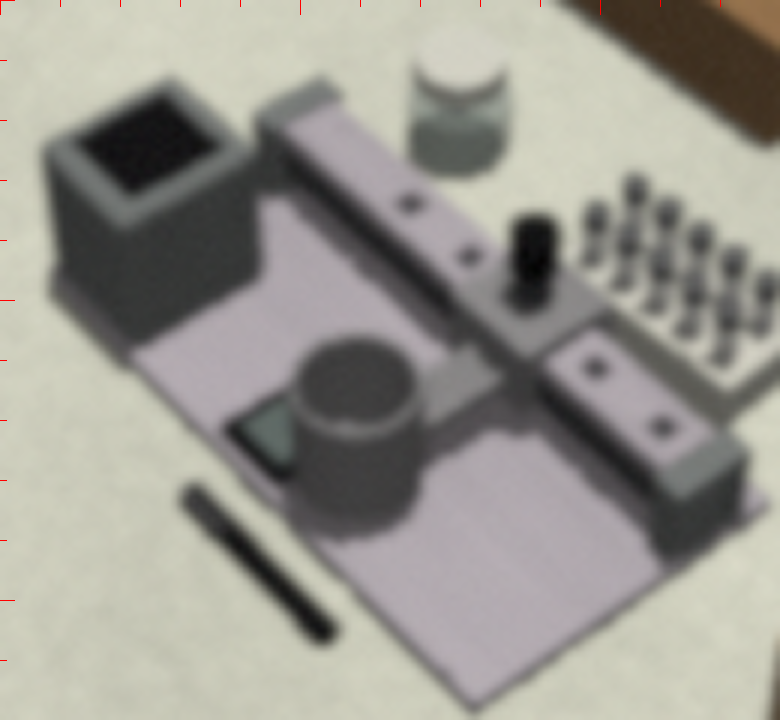

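View pics/c_top_b.png

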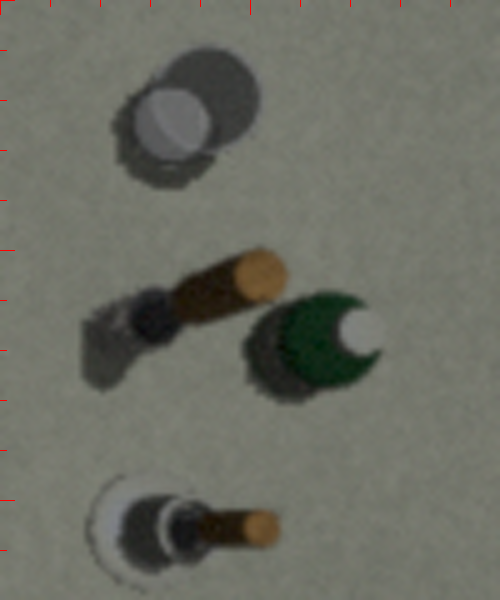

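View pics/c_top_s.png

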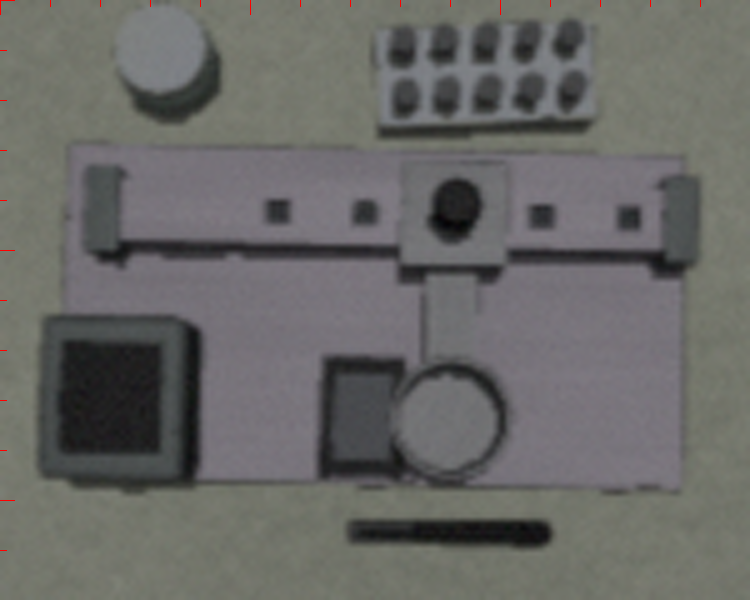

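Run:
```python
from h import *
import pickle
fs=pickle.load(open('f0.pkl','rb'));T=fs['top'];S=fs['side']
def cT(p): return ((p[0]+.5)/5-.5+T0[0],(p[1]+.5)/5-.5+T0[1])
def px(p,s,o): return ((p[0]+.5)/s-.5+o[0],(p[1]+.5)/s-.5+o[1])
B=lambda p:px(p,5,(400,130)); BS=lambda p:px(p,5,(350,200)); C=lambda p:px(p,5,(240,150)); CS=lambda p:px(p,6,(255,150))
for n,a,b,z in [('brushtop',B((262,528)),BS((195,286)),.206),('tuberim',B((187,529)),BS((171,415)),.09),('bigtop',B((260,275)),BS((348,56)),.28),
  ('knobtop',C((458,200)),CS((535,226)),.13),('cuprim',C((448,420)),CS((356,387)),.095),
  ('hole1',C((277,211)),CS((410,203)),.066),('hole2',C((365,212)),CS((470,255)),.066),('hole4',C((542,217)),CS((596,367)),.066),('hole5',C((628,218)),CS((663,427)),.066)]:
    p,e=tri(T,a,S,b); print(n,p.round(4),'gap',round(e,4),'top@z',atz(T,a,z).round(4),'side@z',atz(S,b,z).round(4))
```

```text
brushtop [ 0.4427 -0.297   0.2019] gap 0.0026 top@z [ 0.4437 -0.2965  0.206 ] side@z [ 0.4391 -0.2981  0.206 ]
tuberim [ 0.4428 -0.2955  0.0816] gap 0.0016 top@z [ 0.4434 -0.2935  0.09  ] side@z [ 0.4377 -0.2981  0.09  ]
bigtop [ 0.5613 -0.2796  0.2688] gap 0.0025 top@z [ 0.5609 -0.2767  0.28  ] side@z [ 0.5514 -0.2843  0.28  ]
knobtop [ 0.5703 -0.0015  0.1271] gap 0.004 top@z [ 0.5716 -0.0026  0.13  ] side@z [ 0.5667 -0.0024  0.13  ]
cuprim [0.454  0.0042 0.0877] gap 0.0003 top@z [0.4541 0.0043 0.095 ] side@z [ 0.45   -0.0005  0.095 ]
hole1 [0.5738 0.0992 0.0628] gap 0.0027 top@z [0.5746 0.0982 0.066 ] side@z [0.5707 0.0976 0.066 ]
hole2 [0.5722 0.049  0.0635] gap 0.0029 top@z [0.573  0.0481 0.066 ] side@z [0.5694 0.0481 0.066 ]
hole4 [ 0.5674 -0.0518  0.0648] gap 0.0026 top@z [ 0.5683 -0.0525  0.066 ] side@z [ 0.5655 -0.0518  0.066 ]
hole5 [ 0.5663 -0.1012  0.0627] gap 0.002 top@z [ 0.5668 -0.1014  0.066 ] side@z [ 0.5634 -0.1024  0.066 ]
```

Run:
```python
from scipy.spatial.transform import Rotation as R
print(R.from_quat([-0.42373831,0.56610848,0.423693,0.56608416]).as_matrix().round(3))
```

```text
[[ 0.    -0.959  0.282]
 [-0.     0.282  0.959]
 [-1.    -0.    -0.   ]]
```

Request:
step_arm([
  [20, -34, 8, 0, 0, 0.05, 1],
  [20, -34, 8, 0, 0, 0.05, 1],
  [20, -34, 8, 0, 0, 0.05, 1],
  [20, -34, 8, 0, 0, 0.05, 1],
  [20, -34, 8, 0, 0, 0.048, 1],
], grip_force=40)

```text
t: 1.72
ee_pos: [0.284, 0.4519, 0.2907]
orientation: [0.509, -0.491, 0.509, 0.491]
contact_force: [1.5, -0.2, 0.5]
finger_gap: 0.0852
```

Request:
step_arm([
  [22, -34, 0, 0, 0, 0, 1],
  [22, -34, 0, 0, 0, 0, 1],
  [22, -34, 0, 0, 0, 0, 1],
  [22, -34, 0, 0, 0, 0, 1],
  [22, -34, 0, 0, 0, 0, 1],
])

```text
t: 2.13
ee_pos: [0.394, 0.2819, 0.2907]
orientation: [0.51, -0.49, 0.509, 0.491]
contact_force: [-0.3, 0.6, -0.3]
finger_gap: 0.0853
```

Request:
step_arm([
  [16, -36, 0, 0, 0, 0, 1],
  [16, -36, 0, 0, 0, 0, 1],
  [16, -36, 0, 0, 0, 0, 1],
  [6, -40, 0, 0, 0, 0, 1],
  [0, -40, 0, 0, 0, 0, 1],
])

```text
t: 2.55
ee_pos: [0.4485, 0.0937, 0.2907]
orientation: [0.51, -0.491, 0.509, 0.49]
contact_force: [0.8, -0.6, 1.0]
finger_gap: 0.0857
```

Request:
step_arm([
  [0, -39, 2, 0, 0, 0, 1],
  [0, -39, 2, 0, 0, 0, 1],
  [0, -39, 2, 0, 0, 0, 1],
  [0, -39, 2, 0, 0, 0, 1],
  [0, -39, 2, 0, 0, 0, 1],
])

```text
t: 2.97
ee_pos: [0.4469, -0.1012, 0.3008]
orientation: [0.51, -0.491, 0.509, 0.49]
contact_force: [1.4, -0.6, 0.1]
finger_gap: 0.0853
```

Request:
step_arm([
  [-1, -39, 0, 0, 0, 0, 1],
  [-1, -39, 0, 0, 0, 0, 1],
  [-2, -39, 0, 0, 0, 0, 1],
  [-2, -39, 0, 0, 0, 0, 1],
  [-1, -39, 0, 0, 0, 0, 1],
])

```text
t: 3.38
ee_pos: [0.4398, -0.2962, 0.3006]
orientation: [0.509, -0.491, 0.509, 0.49]
contact_force: [0.7, 0.3, 1.0]
finger_gap: 0.0849
```

```bash
cat > snap.py <<'E'
from h import *
import sys,pickle
tag=sys.argv[1]; fs={}
for n,c in [('side',eval(sys.argv[2])),('top',eval(sys.argv[3]))]:
    f=optics.grab_frame(n); fs[n]=f; x0,y0,w,h=c; s=5
    im=cv2.resize(f['frame'][y0:y0+h,x0:x0+w],None,fx=s,fy=s,interpolation=cv2.INTER_CUBIC)
    im=cv2.convertScaleAbs(im,alpha=1.3,beta=20)
    p=proj(f,get_obs()['ee_pos'])[0]; q=((p-[x0,y0]+.5)*s).astype(int); cv2.drawMarker(im,tuple(int(v) for v in q),(0,0,255),0,12,1)
    print(n,'tcp px',p.round(1),'crop',q)
    cv2.imwrite(f'pics/{tag}_{n}.png',im)
o=get_obs(); print(o['t'],o['ee_pos'].round(4),o['finger_gap'])
pickle.dump(fs,open(tag+'.pkl','wb'))
E
python3 snap.py a "(340,180,110,120)" "(400,180,110,100)"
```

```text
side tcp px [394.6 234.8] crop [275 276]
top tcp px [468.3 237.5] crop [344 290]
3.4833 [ 0.4382 -0.3014  0.3009] 0.0854170261443014
```

View pics/a_side.png

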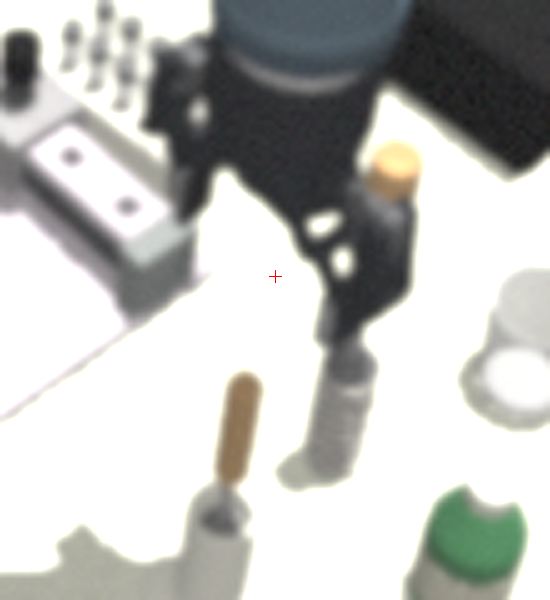

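View pics/a_top.png

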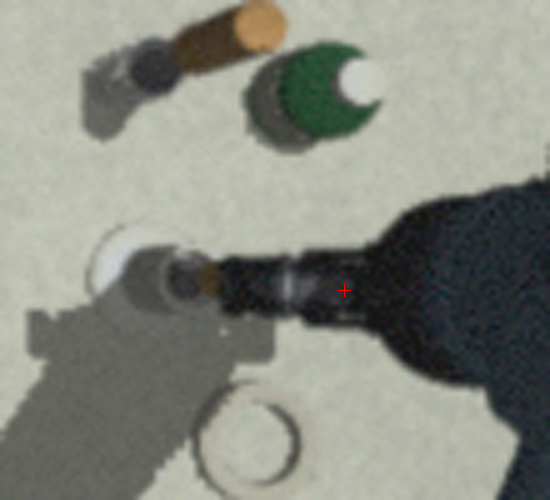

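The top picture shows the fingers straddling the small brush handle, with its stand around (187,280) in the crop. The side picture agrees: handle at (238,425), TCP cross above it at (275,276). Next I go down.

Request:
step_arm([
  [3, 4, -20, 0, 0, 0, 1],
  [0, 0, -35, 0, 0, 0, 1],
  [0, 0, -35, 0, 0, 0, 1],
  [0, 0, -30, 0, 0, 0, 1],
  [0, 0, -11, 0, 0, 0, 1],
])

```text
t: 3.9
ee_pos: [0.4413, -0.2886, 0.1657]
orientation: [0.509, -0.489, 0.51, 0.493]
contact_force: [-0.1, 0.5, 0.1]
finger_gap: 0.0853
```

Request:
step_arm([
  [0, 0, 0, 0, 0, 0, -1],
  [0, 0, 0, 0, 0, 0, -1],
  [0, 0, 0, 0, 0, 0, -1],
  [0, 0, 0, 0, 0, 0, -1],
  [0, 0, 0, 0, 0, 0, -1],
])

```text
t: 4.32
ee_pos: [0.4442, -0.2909, 0.1708]
orientation: [0.51, -0.491, 0.509, 0.49]
contact_force: [0.1, -0.4, 0.6]
finger_gap: 0.0257
```

Request:
step_arm([
  [0, 0, 0, 0, 0, 0, -1],
  [0, 0, 0, 0, 0, 0, -1],
  [0, 0, 0, 0, 0, 0, -1],
])

```text
t: 4.57
ee_pos: [0.4442, -0.2915, 0.1706]
orientation: [0.51, -0.492, 0.509, 0.489]
contact_force: [-0.3, -0.6, 7.4]
finger_gap: 0.0189
```

```bash
python3 snap.py b "(340,180,110,120)" "(400,180,110,100)"
```

```text
side tcp px [386.7 262.2] crop [235 413]
top tcp px [445.5 235.1] crop [229 277]
4.6667 [ 0.4442 -0.2915  0.1707] 0.019097714639198463
```

View pics/b_side.png

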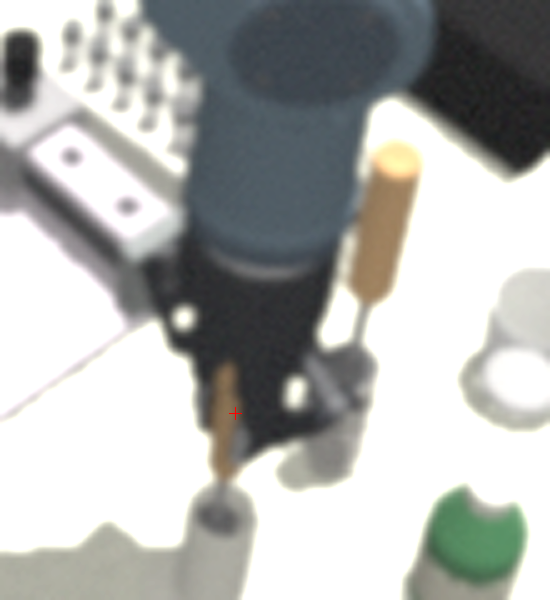

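The side picture shows the handle at (225,420) between the pads, with a gap of 19 mm that fits the 20 mm handle. Next I lift.

Request:
step_arm([
  [0, 0, 10, 0, 0, 0, -1],
  [0, 0, 25, 0, 0, 0, -1],
  [0, 0, 30, 0, 0, 0, -1],
  [0, 0, 30, 0, 0, 0, -1],
  [0, 0, 25, 0, 0, 0, -1],
])

```text
t: 5.08
ee_pos: [0.443, -0.2903, 0.2917]
orientation: [0.51, -0.49, 0.509, 0.49]
contact_force: [0.4, -0.4, -1.3]
finger_gap: 0.0191
```

Request:
step_arm([
  [0, 0, 5, 0, 0, 0, -1],
  [0, 0, 0, 0, 0, 0, -1],
  [0, 0, 0, 0, 0, 0, -1],
])

```text
t: 5.33
ee_pos: [0.4429, -0.2897, 0.2938]
orientation: [0.509, -0.49, 0.509, 0.491]
contact_force: [-0.8, 0.8, -0.6]
finger_gap: 0.0189
```

```bash
python3 snap.py c "(340,180,110,120)" "(400,180,110,100)"
```

```text
side tcp px [390.7 232. ] crop [256 262]
top tcp px [461.7 235.8] crop [310 281]
5.4333 [ 0.4424 -0.2895  0.2928] 0.018960945630878575
```

View pics/c_side.png

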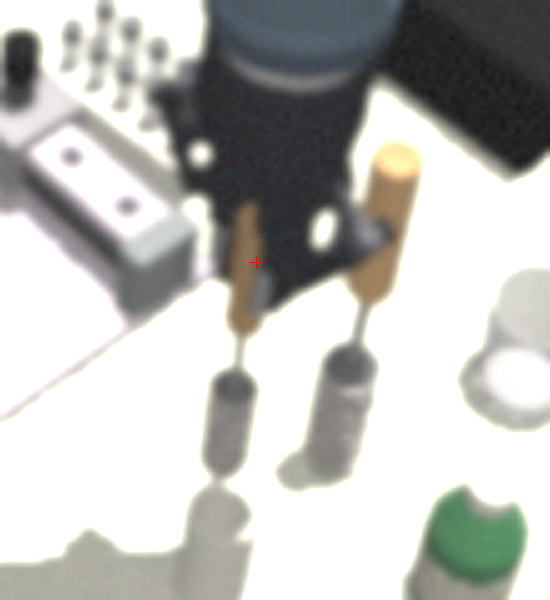

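View pics/c_top.png

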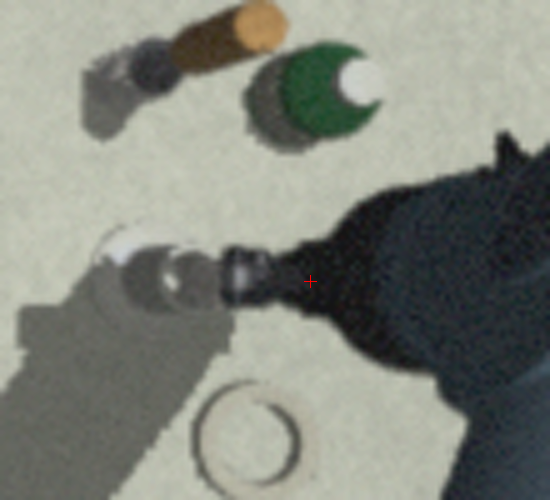

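The side picture shows the brush clear of the stand: handle at (245,265), bristle tip at (221,468), stand mouth below at (220,515). Next I check its tilt and offset from the TCP.

Run:
```python
from h import *
import pickle
S=pickle.load(open('c.pkl','rb'))['side']
P=lambda u,v:((u+.5)/5-.5+340,(v+.5)/5-.5+180)
tcp=np.array([.4424,-.2895,.2928])
for (u,v),z in [((248,207),.200),((243,330),.120),((235,385),.076),((222,466),0)]:
    zz=tcp[2]-.1647+z; print(z,atz(S,P(u,v),zz).round(4))
for off in [(0,0)]:
  for z in (.2,.12,.076,0):
    q=proj(S,[tcp[0]+off[0],tcp[1]+off[1],tcp[2]-.1647+z])[0]; print(z,((q-[340,180]+.5)*5).round(0))
```

```text
0.2 [ 0.4403 -0.282   0.3281]
0.12 [ 0.4373 -0.2927  0.2481]
0.076 [ 0.437  -0.2936  0.2041]
0 [ 0.4395 -0.2922  0.1281]
0.2 [264. 215.]
0.12 [246. 321.]
0.076 [237. 374.]
0 [223. 460.]
```

Request:
step_arm([
  [1, 20, 0, 0, 0, 0, -1],
  [2, 38, 0, 0, 0, 0, -1],
  [2, 40, 0, 0, 0, 0, -1],
  [2, 40, 0, 0, 0, 0, -1],
  [2, 40, 0, 0, 0, 0, -1],
])

```text
t: 5.85
ee_pos: [0.4511, -0.1105, 0.293]
orientation: [0.509, -0.49, 0.51, 0.491]
contact_force: [0.8, 0.6, -0.6]
finger_gap: 0.0191
```

Request:
step_arm([
  [2, 40, 0, 0, 0, 0, -1],
  [1, 38, 0, 0, 0, 0, -1],
  [0, 28, 0, 0, 0, 0, -1],
  [0, 10, 0, 0, 0, 0, -1],
  [0, 0, 0, 0, 0, 0, -1],
])

```text
t: 6.27
ee_pos: [0.4545, 0.0064, 0.2931]
orientation: [0.507, -0.491, 0.509, 0.492]
contact_force: [0.1, -0.9, -1.6]
finger_gap: 0.0195
```

Request:
step_arm([
  [0, 0, 0, 0, 0, 0, -1],
  [0, 0, 0, 0, 0, 0, -1],
])

```text
t: 6.43
ee_pos: [0.4549, 0.0017, 0.2938]
orientation: [0.509, -0.49, 0.51, 0.49]
contact_force: [0.4, 0.6, -0.1]
finger_gap: 0.0192
```

```bash
python3 snap.py d "(255,140,130,120)" "(270,150,130,110)"
```

```text
side tcp px [313.5 163.9] crop [294 122]
top tcp px [332.9 232.6] crop [316 415]
6.5333 [0.4551 0.0018 0.2941] 0.01892739150579246
```

View pics/d_side.png

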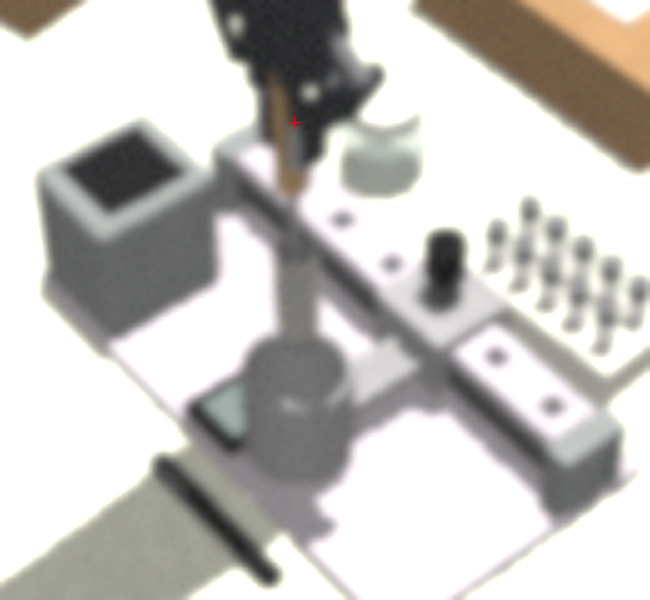

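View pics/d_top.png

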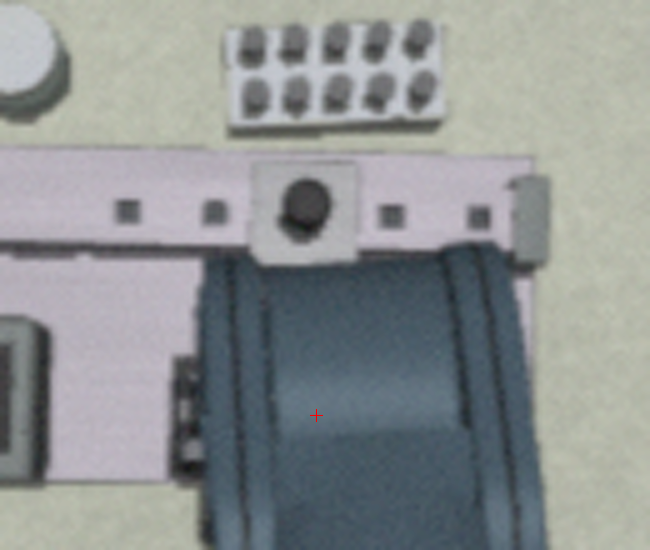

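The side picture shows the brush hanging over the cup mouth, which is centred near (298,370). Next I push it to the floor.

Request:
step_arm([
  [0, 1, -12, 0, 0, 0, -1],
  [0, 0, -25, 0, 0, 0, -1],
  [0, 0, -28, 0, 0, 0, -1],
  [0, 0, -22, 0, 0, 0, -1],
  [0, 0, -10, 0, 0, 0, -1],
])

```text
t: 6.95
ee_pos: [0.4536, 0.0032, 0.1949]
orientation: [0.509, -0.489, 0.511, 0.491]
contact_force: [-0.9, 0.3, -0.2]
finger_gap: 0.0191
```

Request:
step_arm([
  [0, 0, 0, 0, 0, 0, -1],
  [0, 0, 0, 0, 0, 0, -1],
])

```text
t: 7.12
ee_pos: [0.4555, 0.0039, 0.1976]
orientation: [0.51, -0.49, 0.51, 0.49]
contact_force: [-0.4, -0.0, 0.7]
finger_gap: 0.019
```

```bash
python3 snap.py e "(255,140,130,120)" "(270,150,130,110)"; python3 -c "
from h import *;print(get_obs()['contact_force'])"
```

```text
side tcp px [313.8 188.2] crop [296 243]
top tcp px [330.4 232.6] crop [304 415]
7.2167 [0.456  0.0043 0.1983] 0.019073998308949753
[ 0.20297535  0.37002095 -0.71809917]
```

View pics/e_side.png

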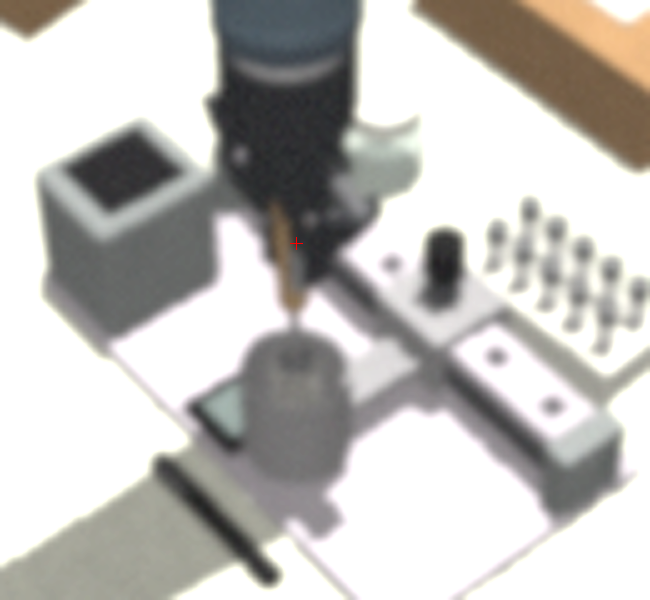

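The bristles are in the cup near its centre, with the handle end at (290,305). There is no floor contact yet, so I press a few mm more.

Request:
step_arm([
  [0, 0, -2, 0, 0, 0, -1],
  [0, 0, -1, 0, 0, 0, -1],
  [0, 0, 0, 0, 0, 0, -1],
])

```text
t: 7.47
ee_pos: [0.4553, 0.0047, 0.1945]
orientation: [0.509, -0.491, 0.509, 0.49]
contact_force: [0.1, 1.3, 0.5]
finger_gap: 0.0186
```

Request:
step_arm([
  [0, 0, -1, 0, 0, 0, -1],
  [0, 0, -1, 0, 0, 0, -1],
  [0, 0, 0, 0, 0, 0, -1],
])

```text
t: 7.72
ee_pos: [0.4569, 0.0046, 0.1942]
orientation: [0.51, -0.491, 0.508, 0.49]
contact_force: [-2.2, -0.2, 17.9]
finger_gap: 0.0192
```

Floor contact at TCP z 0.1942, with the tip at 0.030 as expected. Next I draw up 50 mm and push down again.

Request:
step_arm([
  [0, 0, 12, 0, 0, 0, -1],
  [0, 0, 22, 0, 0, 0, -1],
  [0, 0, 16, 0, 0, 0, -1],
  [0, 0, 2, 0, 0, 0, -1],
  [0, 0, 0, 0, 0, 0, -1],
])

```text
t: 8.13
ee_pos: [0.4559, 0.0048, 0.245]
orientation: [0.51, -0.491, 0.509, 0.49]
contact_force: [0.2, 0.7, -0.8]
finger_gap: 0.0186
```

Request:
step_arm([
  [0, 0, 0, 0, 0, 0, -1],
  [0, 0, -12, 0, 0, 0, -1],
  [0, 0, -20, 0, 0, 0, -1],
  [0, 0, -15, 0, 0, 0, -1],
  [0, 0, -2, 0, 0, 0, -1],
])

```text
t: 8.55
ee_pos: [0.4545, 0.0046, 0.1933]
orientation: [0.509, -0.49, 0.51, 0.491]
contact_force: [-2.0, 0.6, 9.4]
finger_gap: 0.0192
```

Request:
step_arm([
  [0, 0, 0, 0, 0, 0, -1],
  [0, 0, 0, 0, 0, 0, -1],
  [0, 0, -1, 0, 0, 0, -1],
  [0, 0, -1, 0, 0, 0, -1],
  [0, 0, 0, 0, 0, 0, -1],
])

```text
t: 8.97
ee_pos: [0.4553, 0.0046, 0.1933]
orientation: [0.509, -0.49, 0.509, 0.49]
contact_force: [-0.5, -0.2, 2.0]
finger_gap: 0.0189
```

Both strokes reached the floor. Next I lift and go back over the stand.

Request:
step_arm([
  [0, 0, 15, 0, 0, 0, -1],
  [0, 0, 28, 0, 0, 0, -1],
  [0, 0, 30, 0, 0, 0, -1],
  [0, 0, 22, 0, 0, 0, -1],
  [0, 0, 4, 0, 0, 0, -1],
])

```text
t: 9.38
ee_pos: [0.4572, 0.0047, 0.2958]
orientation: [0.511, -0.492, 0.507, 0.489]
contact_force: [0.1, -0.1, -0.6]
finger_gap: 0.0185
```

Request:
step_arm([
  [-1, -20, 0, 0, 0, 0, -1],
  [-2, -38, 0, 0, 0, 0, -1],
  [-2, -40, 0, 0, 0, 0, -1],
  [-2, -40, 0, 0, 0, 0, -1],
  [-2, -40, 0, 0, 0, 0, -1],
])

```text
t: 9.8
ee_pos: [0.4454, -0.1748, 0.2915]
orientation: [0.509, -0.49, 0.509, 0.491]
contact_force: [1.5, 0.4, -0.4]
finger_gap: 0.0192
```

Request:
step_arm([
  [-2, -40, 0, 0, 0, 0, -1],
  [-2, -38, 0, 0, 0, 0, -1],
  [-1, -30, 0, 0, 0, 0, -1],
  [0, -13, 0, 0, 0, 0, -1],
  [0, 0, 0, 0, 0, 0, -1],
])

```text
t: 10.22
ee_pos: [0.4397, -0.2981, 0.2914]
orientation: [0.51, -0.489, 0.512, 0.489]
contact_force: [-0.5, -0.6, -0.9]
finger_gap: 0.019
```

Request:
step_arm([
  [0, 0, 0, 0, 0, 0, -1],
  [0, 0, 0, 0, 0, 0, -1],
  [0, 0, 0, 0, 0, 0, -1],
])

```text
t: 10.47
ee_pos: [0.4415, -0.2926, 0.2918]
orientation: [0.509, -0.491, 0.509, 0.491]
contact_force: [1.1, 0.8, 0.3]
finger_gap: 0.0192
```

```bash
python3 snap.py g "(360,200,60,110)" "(400,200,80,70)"
```

```text
side tcp px [391.4 233.3] crop [159 169]
top tcp px [463.1 236.1] crop [318 182]
10.5667 [ 0.4416 -0.293   0.2922] 0.019257818453418164
```

View pics/g_side.png

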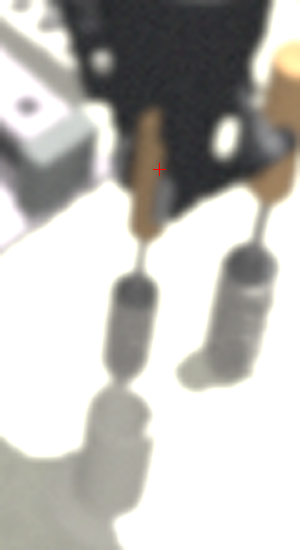

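View pics/g_top.png

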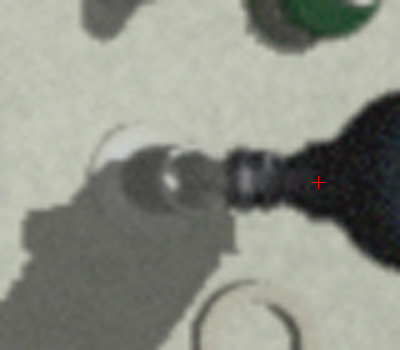

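```bash
cat > ov.py <<'E'
from h import *
import pickle
def ov(f,box,s,circs,name):
    x0,y0,w,h=box
    im=cv2.resize(f['frame'][y0:y0+h,x0:x0+w],None,fx=s,fy=s,interpolation=cv2.INTER_CUBIC)
    for (x,y,z,r,col) in circs:
        a=np.linspace(0,2*np.pi,60); X=np.stack([x+r*np.cos(a),y+r*np.sin(a),0*a+z],1)
        q=((proj(f,X)-[x0,y0]+.5)*s).astype(np.int32); cv2.polylines(im,[q],True,col,1)
    return im
E
python3 - <<'E'
from ov import *
f0=pickle.load(open('f0.pkl','rb'));g=pickle.load(open('g.pkl','rb'))
R=(0,0,255);G=(0,255,0);B=(255,0,0)
b=(360,235,50,70)
x,y=.4377,-.2981
A=ov(f0['side'],b,8,[(x,y,.09,.02,R),(x,y,.09,.0155,G),(x,y,.0,.02,R),(x,y,.206,.01,B),(x,y,.126,.01,B)],'')
x,y=.4395,-.2935
C=ov(g['side'],b,8,[(x,y,.1285,.013,R),(x,y,.2045,.013,R),(x,y,.2485,.01,B)],'')
cv2.imwrite('pics/h_side.png',np.hstack([A,C]))
x,y=.4434,-.2935
D=ov(f0['top'],(400,215,70,40),11,[(x,y,.09,.02,R),(x,y,.09,.0155,G),(x,y,.206,.01,B)],'')
cv2.imwrite('pics/h_top.png',D)
E
```

```text
(no output)
```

View pics/h_side.png

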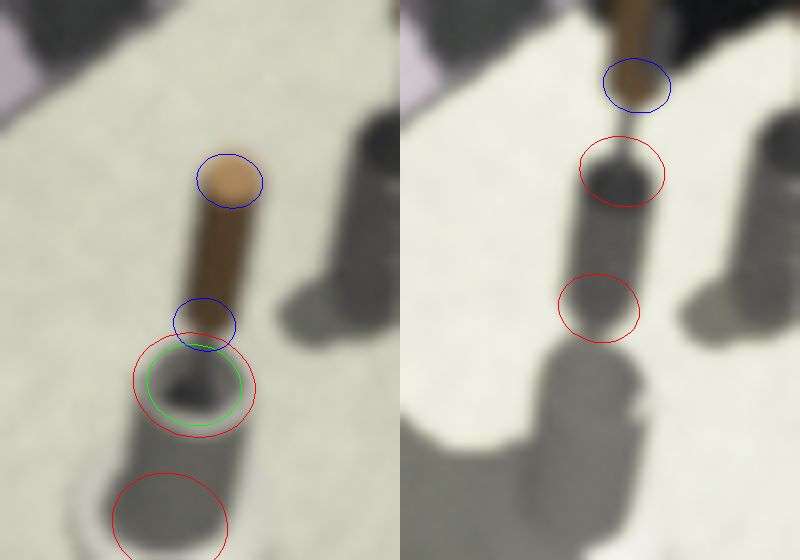

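View pics/h_top.png

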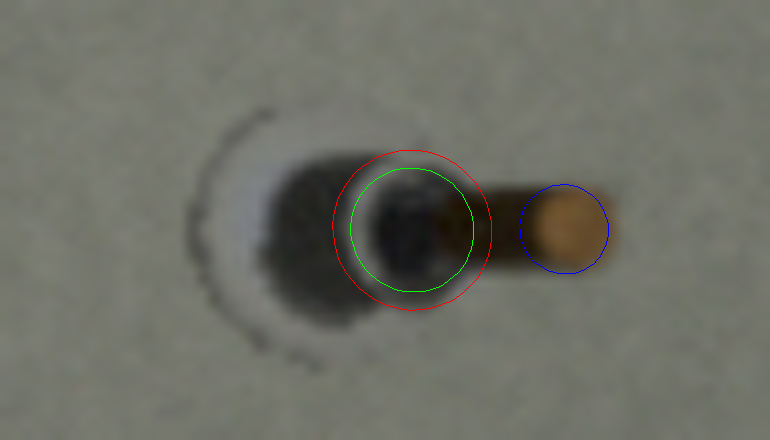

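Side overlay: the tube mouth is centred near (190,387) in the left half and the brush tip near (601,308) in the right half. The tip has to go about (-2.5,-3) mm. I'll lower it just above the rim and look again.

Request:
step_arm([
  [-2.5, -3, -12, 0, 0, 0, -1],
  [0, 0, -15, 0, 0, 0, -1],
  [0, 0, -5, 0, 0, 0, -1],
  [0, 0, 0, 0, 0, 0, -1],
  [0, 0, 0, 0, 0, 0, -1],
])

```text
t: 10.98
ee_pos: [0.439, -0.297, 0.2605]
orientation: [0.509, -0.491, 0.509, 0.491]
contact_force: [-1.0, -0.3, -0.3]
finger_gap: 0.0189
```

```bash
python3 snap.py i "(360,200,60,110)" "(400,200,80,70)"
python3 - <<'E'
from ov import *
f0=pickle.load(open('f0.pkl','rb'));g=pickle.load(open('i.pkl','rb'))
R=(0,0,255);G=(0,255,0);B=(255,0,0)
b=(365,240,40,60)
x,y=.4367,-.2972
A=ov(f0['side'],b,10,[(x,y,.09,.018,R)],'')
C=ov(g['side'],b,10,[(x,y,.09,.018,R)],'')
cv2.imwrite('pics/j_side.png',np.hstack([A,C]))
x,y=.4434,-.2942
D=np.vstack([ov(f['top'],(410,220,60,30),10,[(x,y,.09,.019,R)],'') for f in(f0,g)])
cv2.imwrite('pics/j_top.png',D)
E
```

```text
side tcp px [390.7 243.1] crop [156 218]
top tcp px [460.3 237.1] crop [303 187]
11.0833 [ 0.4392 -0.2974  0.261 ] 0.018990308853799813
```

View pics/j_side.png

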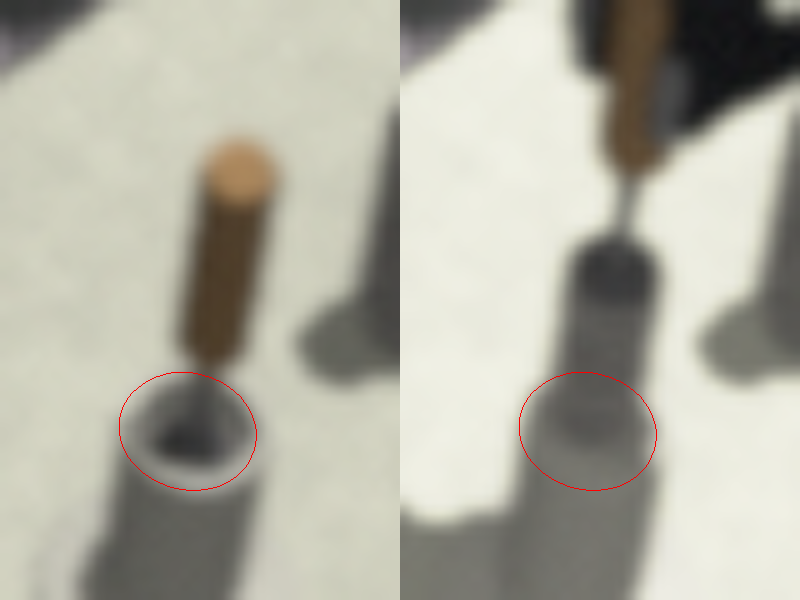

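View pics/j_top.png

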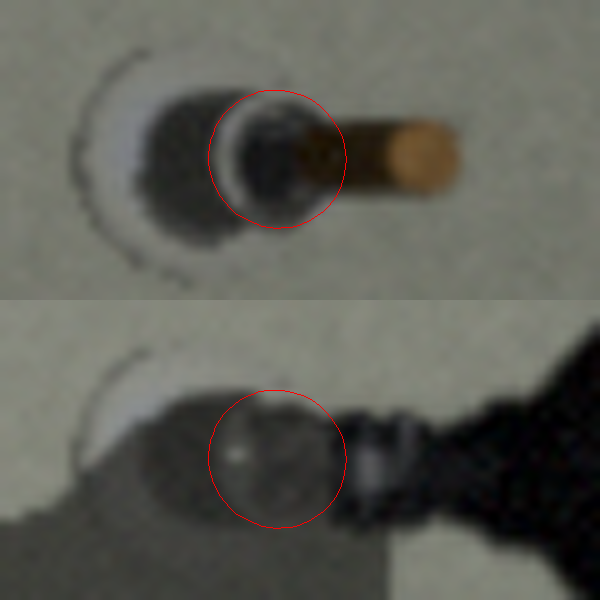

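The tip now projects onto the mouth centre: about (187,424) when carried down to the rim, against (188,424) for the hole. Next I insert it gently and watch the force.

Request:
step_arm([
  [0, 0, -6, 0, 0, 0, -1],
  [0, 0, -6, 0, 0, 0, -1],
  [0, 0, -6, 0, 0, 0, -1],
  [0, 0, 0, 0, 0, 0, -1],
])

```text
t: 11.42
ee_pos: [0.4391, -0.2969, 0.2412]
orientation: [0.509, -0.491, 0.509, 0.491]
contact_force: [2.5, -0.2, -1.3]
finger_gap: 0.0188
```

Request:
step_arm([
  [0, 0, -8, 0, 0, 0, -1],
  [0, 0, -14, 0, 0, 0, -1],
  [0, 0, -14, 0, 0, 0, -1],
  [0, 0, -10, 0, 0, 0, -1],
  [0, 0, -4, 0, 0, 0, -1],
])

```text
t: 11.83
ee_pos: [0.4395, -0.2971, 0.1913]
orientation: [0.509, -0.491, 0.509, 0.49]
contact_force: [4.6, 0.3, 2.3]
finger_gap: 0.019
```

Request:
step_arm([
  [1, 0, -6, 0, 0, 0, -1],
  [0.5, 0, -7, 0, 0, 0, -1],
  [0, 0, -5, 0, 0, 0, -1],
  [0, 0, 0, 0, 0, 0, -1],
  [0, 0, 0, 0, 0, 0, -1],
])

```text
t: 12.25
ee_pos: [0.44, -0.2972, 0.1739]
orientation: [0.509, -0.49, 0.509, 0.491]
contact_force: [3.5, 0.0, -2.7]
finger_gap: 0.0193
```

Request:
step_arm([
  [0, 0, -1, 0, 0, 0, -1],
  [0, 0, -1, 0, 0, 0, -1],
  [0, 0, -1, 0, 0, 0, -1],
  [0, 0, 0, 0, 0, 0, -1],
])

```text
t: 12.58
ee_pos: [0.4403, -0.2974, 0.1714]
orientation: [0.509, -0.491, 0.509, 0.49]
contact_force: [2.7, 0.8, 0.0]
finger_gap: 0.0191
```

Request:
step_arm([
  [0.5, 0, -1, 0, 0, 0, -1],
  [0.5, 0, -1, 0, 0, 0, -1],
  [0, 0, 0, 0, 0, 0, -1],
])

```text
t: 12.83
ee_pos: [0.441, -0.2976, 0.1694]
orientation: [0.509, -0.49, 0.51, 0.491]
contact_force: [0.7, 0.6, 4.1]
finger_gap: 0.0191
```

Floor contact at TCP z 0.169, as expected. Next I open the gripper and rise.

Request:
step_arm([
  [0, 0, 0, 0, 0, 0, 1],
  [0, 0, 0, 0, 0, 0, 1],
  [0, 0, 0, 0, 0, 0, 1],
  [0, 0, 0, 0, 0, 0, 1],
  [0, 0, 0, 0, 0, 0, 1],
])

```text
t: 13.25
ee_pos: [0.4409, -0.2974, 0.1691]
orientation: [0.509, -0.49, 0.51, 0.491]
contact_force: [-0.2, -0.3, 0.2]
finger_gap: 0.0783
```

Request:
step_arm([
  [0, 0, 0, 0, 0, 0, 1],
  [0, 0, 10, 0, 0, 0, 1],
  [0, 0, 30, 0, 0, 0, 1],
  [0, 0, 35, 0, 0, 0, 1],
  [0, 0, 35, 0, 0, 0, 1],
])

```text
t: 13.67
ee_pos: [0.4406, -0.2973, 0.2809]
orientation: [0.509, -0.49, 0.51, 0.491]
contact_force: [1.6, -0.8, 0.5]
finger_gap: 0.0855
```

```bash
python3 snap.py k "(340,180,110,120)" "(400,200,80,70)"
python3 - <<'E'
from ov import *
f0=pickle.load(open('f0.pkl','rb'));g=pickle.load(open('k.pkl','rb'))
b=(365,240,40,60)
A=ov(f0['side'],b,10,[],'')
C=ov(g['side'],b,10,[],'')
cv2.imwrite('pics/l_side.png',np.hstack([A,C]))
E
```

```text
side tcp px [394.1 235.8] crop [272 281]
top tcp px [464.9 235.1] crop [327 177]
13.7667 [ 0.4437 -0.2997  0.2854] 0.08554350729748317
```

View pics/l_side.png

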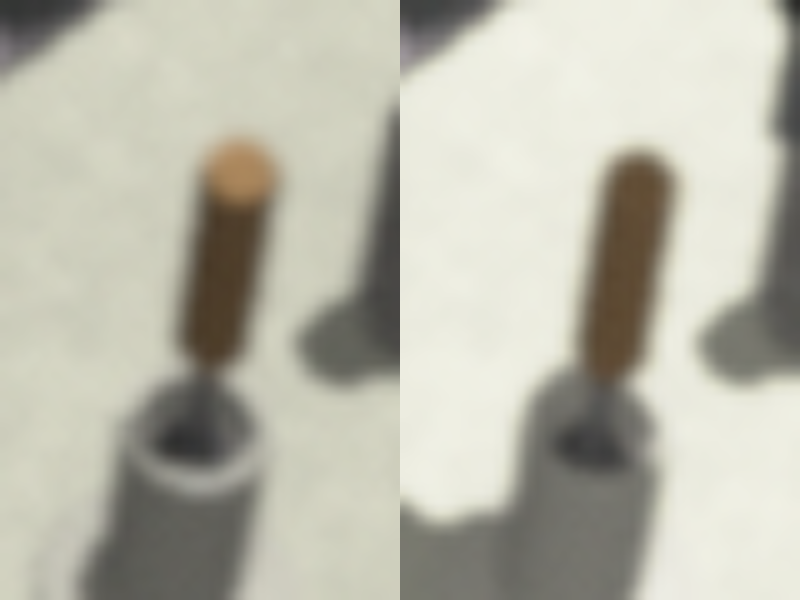

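The brush stands fully down in its stand (right half, handle from (638,160) to (605,370)), with the tip end in the tube as before. Next I go to the knob.

Request:
step_arm([
  [0, 25, 8, 0, 0, 0, 1],
  [0, 40, 4, 0, 0, 0, 1],
  [0, 41, 0, 0, 0, 0, 1],
  [10, 39, 0, 0, 0, 0, 1],
  [20, 35, 0, 0, 0, 0, 1],
])

```text
t: 14.18
ee_pos: [0.4695, -0.1155, 0.2916]
orientation: [0.51, -0.49, 0.509, 0.491]
contact_force: [2.2, 0.4, -1.2]
finger_gap: 0.0857
```

Request:
step_arm([
  [22, 33, 0, 0, 0, 0, 1],
  [25, 31, 0, 0, 0, 0, 1],
  [25, 31, 0, 0, 0, 0, 1],
  [18, 18, 0, 0, 0, 0, 1],
  [6, 4, 0, 0, 0, 0, 1],
])

```text
t: 14.6
ee_pos: [0.5693, 0.005, 0.291]
orientation: [0.508, -0.492, 0.507, 0.492]
contact_force: [0.6, 0.6, 0.2]
finger_gap: 0.0849
```

Request:
step_arm([
  [0, 0, -20, 0, 0, 0, 1],
  [0, 0, -25, 0, 0, 0, 1],
  [0, 0, -20, 0, 0, 0, 1],
  [0, 0, 0, 0, 0, 0, 1],
  [0, 0, 0, 0, 0, 0, 1],
])

```text
t: 15.02
ee_pos: [0.5664, -0.0012, 0.226]
orientation: [0.509, -0.49, 0.51, 0.491]
contact_force: [1.2, -0.8, -0.1]
finger_gap: 0.0855
```

```bash
python3 snap.py m "(285,130,120,110)" "(270,150,130,110)"
```

```text
side tcp px [344.6 163.4] crop [300 169]
top tcp px [331.9 186.5] crop [311 185]
15.1167 [ 0.5679 -0.0009  0.2277] 0.08560054449262365
```

View pics/m_side.png

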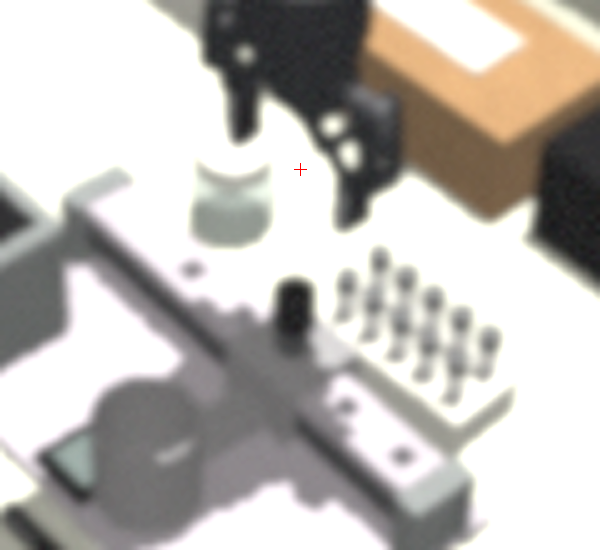

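View pics/m_top.png

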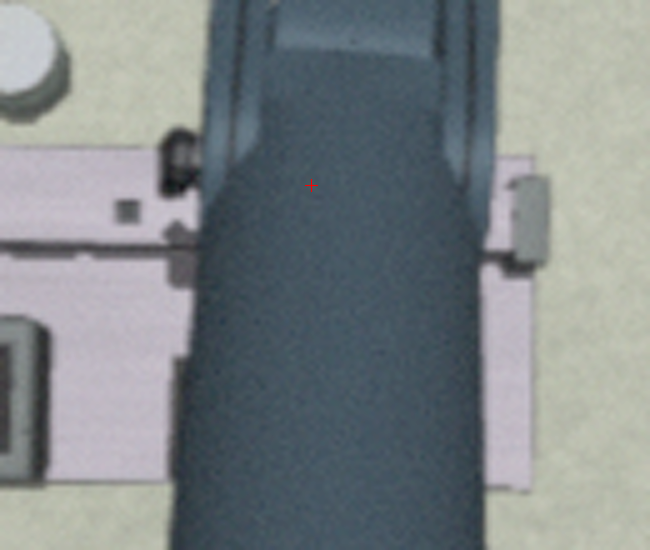

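In the side picture the fingertips (240,140) and (350,228) straddle the knob at (294,308) once dropped down. Next I descend 111 mm.

Request:
step_arm([
  [1, -1, -20, 0, 0, 0, 1],
  [0, 0, -30, 0, 0, 0, 1],
  [0, 0, -30, 0, 0, 0, 1],
  [0, 0, -21, 0, 0, 0, 1],
  [0, 0, -10, 0, 0, 0, 1],
])

```text
t: 15.53
ee_pos: [0.5677, -0.0014, 0.1141]
orientation: [0.509, -0.49, 0.51, 0.491]
contact_force: [-0.8, 1.2, 0.0]
finger_gap: 0.0855
```

Request:
step_arm([
  [0, 0, 0, 0, 0, 0, 0.5],
  [0, 0, 0, 0, 0, 0, 0],
  [0, 0, 0, 0, 0, 0, 0],
  [0, 0, 0, 0, 0, 0, -1],
  [0, 0, 0, 0, 0, 0, -1],
])

```text
t: 15.95
ee_pos: [0.5694, -0.0012, 0.1168]
orientation: [0.51, -0.491, 0.508, 0.49]
contact_force: [-1.2, -5.1, 13.2]
finger_gap: 0.0267
```

Request:
step_arm([
  [0, 0, 0, 0, 0, 0, -1],
  [0, 0, 0, 0, 0, 0, -1],
  [0, 0, 0, 0, 0, 0, -1],
  [0, 0, 0, 0, 0, 0, -1],
  [0, 0, 0, 0, 0, 0, -1],
])

```text
t: 16.37
ee_pos: [0.5694, -0.0012, 0.1169]
orientation: [0.51, -0.491, 0.509, 0.49]
contact_force: [-2.1, 0.5, 7.5]
finger_gap: 0.0261
```

Request:
step_arm([
  [0, 0, 3, 0, 0, 0, -1],
  [0, 0, 4, 0, 0, 0, -1],
  [0, 0, 4, 0, 0, 0, -1],
  [0, 0, 2, 0, 0, 0, -1],
  [0, 0, 0, 0, 0, 0, -1],
], grip_force=60)

```text
t: 16.78
ee_pos: [0.5691, -0.0012, 0.1288]
orientation: [0.51, -0.491, 0.509, 0.49]
contact_force: [6.0, 0.0, -7.4]
finger_gap: 0.0259
```

```bash
python3 snap.py n "(285,130,120,110)" "(270,150,130,110)"
```

```text
side tcp px [344.1 187. ] crop [297 287]
top tcp px [330.7 190.6] crop [305 205]
16.8833 [ 0.5691 -0.0012  0.1285] 0.025945521516988496
```

View pics/n_side.png

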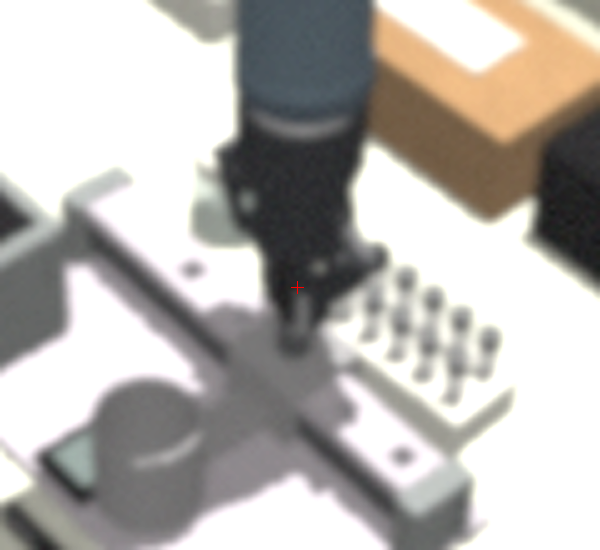

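Fz of -7.4 N matches the spring at about 12 mm pull. Next I slide toward the reader.

Request:
step_arm([
  [0.5, 0, 0.7, 0, 0, 0, -1],
  [0.2, 4, 0, 0, 0, 0, -1],
  [0.3, 8, 0, 0, 0, 0, -1],
  [0.3, 8, 0, 0, 0, 0, -1],
  [0.3, 6, 0, 0, 0, 0, -1],
])

```text
t: 17.3
ee_pos: [0.5701, 0.0247, 0.1289]
orientation: [0.509, -0.491, 0.509, 0.49]
contact_force: [4.8, -1.5, -7.6]
finger_gap: 0.026
```

Request:
step_arm([
  [0, 0, 0, 0, 0, 0, -1],
  [0, 0, 0, 0, 0, 0, -1],
])

```text
t: 17.47
ee_pos: [0.5702, 0.0254, 0.1289]
orientation: [0.509, -0.491, 0.509, 0.491]
contact_force: [4.9, 0.7, -7.8]
finger_gap: 0.026
```

```bash
python3 snap.py o "(285,130,120,110)" "(270,150,130,110)"
```

```text
side tcp px [338.4 182. ] crop [269 262]
top tcp px [320.9 190.4] crop [257 204]
17.5667 [0.5702 0.0251 0.1289] 0.02581944094836345
```

View pics/o_side.png

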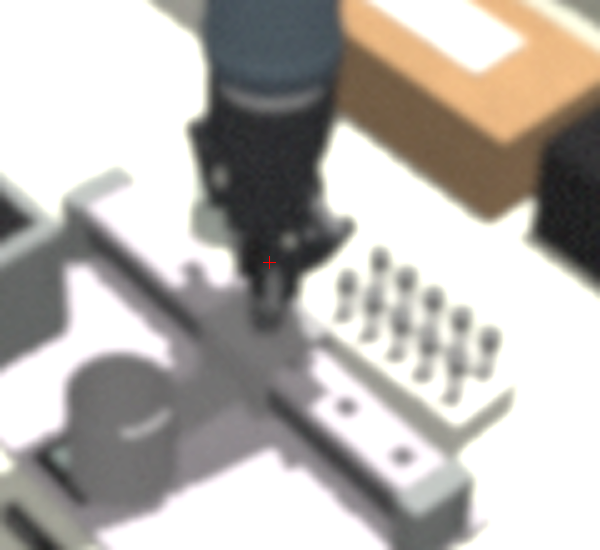

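The cup and sleeve move along: cup now at (120,425), knob near (269,290). I go on to 50 mm.

Request:
step_arm([
  [0.4, 8, 0, 0, 0, 0, -1],
  [0.4, 8, 0, 0, 0, 0, -1],
  [0.3, 5.5, 0, 0, 0, 0, -1],
  [0.1, 2, 0, 0, 0, 0, -1],
  [0, 0, 0, 0, 0, 0, -1],
])

```text
t: 17.98
ee_pos: [0.5711, 0.049, 0.1289]
orientation: [0.509, -0.491, 0.509, 0.491]
contact_force: [5.2, 1.2, -8.5]
finger_gap: 0.0257
```

Request:
step_arm([
  [0, 0, -2, 0, 0, 0, -1],
  [0, 0, -2, 0, 0, 0, -1],
  [0, 0, -2, 0, 0, 0, -1],
  [0, 0, 0, 0, 0, 0, -1],
])

```text
t: 18.32
ee_pos: [0.5711, 0.0479, 0.1227]
orientation: [0.509, -0.49, 0.509, 0.49]
contact_force: [4.3, 0.2, -5.9]
finger_gap: 0.0262
```

The pin is entering the hole: z is 6 mm lower and the spring force follows (-5.9 N). I lower it the rest of the way.

Request:
step_arm([
  [0, 0, -2, 0, 0, 0, -1],
  [0, 0, -2, 0, 0, 0, -1],
  [0, 0, -1.5, 0, 0, 0, -1],
  [0, 0, 0, 0, 0, 0, -1],
])

```text
t: 18.65
ee_pos: [0.5711, 0.048, 0.1173]
orientation: [0.509, -0.49, 0.509, 0.49]
contact_force: [4.4, 0.5, -3.5]
finger_gap: 0.0261
```

Request:
step_arm([
  [0, 0, -0.7, 0, 0, 0, -1],
  [0, 0, -0.7, 0, 0, 0, -1],
  [0, 0, 0, 0, 0, 0, -1],
  [0, 0, 0, 0, 0, 0, -1],
])

```text
t: 18.98
ee_pos: [0.5712, 0.048, 0.117]
orientation: [0.51, -0.49, 0.509, 0.49]
contact_force: [0.8, -0.2, 5.0]
finger_gap: 0.0262
```

The downward stop is reached at z 0.117, the same height as when the pin was home at the start, with +5 N pressing. Now a last look.

```bash
python3 snap.py p "(255,140,130,120)" "(240,150,130,110)"
python3 - <<'E'
from h import *
import pickle
f0=pickle.load(open('f0.pkl','rb'));p=pickle.load(open('p.pkl','rb'))
cv2.imwrite('pics/p_full.png',np.vstack([p['side']['frame'][120:360,230:480],p['top']['frame'][100:300,230:480]]).repeat(1,0))
a=np.abs(p['side']['frame'].astype(int)-f0['side']['frame'])
for l in ['reagent_bottle','tube_rack','swab_jar','marker','tape_roll','beaker','carton','brush','holder','cup_rim']:
    print(l,[(n,round(d['score'],2),np.round(d['extent']).tolist()) for n in('side','top') for d in spot_in(n,l)[:2]])
E
```

```text
side tcp px [333.6 180.5] crop [395 205]
top tcp px [312.4 190.6] crop [364 205]
19.0833 [0.5712 0.048  0.117 ] 0.0258864806915771
reagent_bottle [('side', 0.58, [436.0, 290.0, 27.0, 30.0]), ('top', 0.61, [463.0, 198.0, 25.0, 21.0])]
tube_rack [('side', 0.93, [370.0, 200.0, 40.0, 42.0]), ('top', 0.8, [347.0, 166.0, 23.0, 19.0]), ('top', 0.66, [156.0, 187.0, 50.0, 39.0])]
swab_jar [('side', 0.73, [331.0, 183.0, 3.0, 9.0]), ('top', 0.64, [271.0, 163.0, 19.0, 20.0]), ('top', 0.27, [445.0, 238.0, 26.0, 9.0])]
marker [('top', 0.67, [462.0, 196.0, 29.0, 19.0])]
tape_roll [('side', 0.67, [373.0, 334.0, 29.0, 29.0]), ('top', 0.54, [453.0, 268.0, 24.0, 26.0])]
beaker [('side', 0.67, [447.0, 247.0, 28.0, 30.0]), ('top', 0.86, [440.0, 151.0, 31.0, 26.0]), ('top', 0.16, [271.0, 164.0, 18.0, 21.0])]
carton [('side', 0.72, [258.0, 130.0, 39.0, 40.0]), ('top', 0.95, [156.0, 188.0, 55.0, 41.0]), ('top', 0.53, [272.0, 164.0, 22.0, 22.0])]
brush [('side', 0.85, [413.0, 243.0, 22.0, 67.0]), ('side', 0.54, [387.0, 272.0, 10.0, 33.0]), ('top', 0.76, [436.0, 191.0, 41.0, 23.0]), ('top', 0.55, [444.0, 239.0, 27.0, 10.0])]
holder [('side', 0.8, [383.0, 294.0, 26.0, 34.0]), ('top', 0.59, [430.0, 237.0, 20.0, 24.0])]
cup_rim [('side', 0.96, [319.0, 204.0, 55.0, 47.0])]
```

View pics/p_full.png

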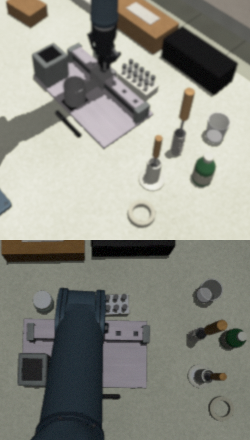

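View pics/p_side.png

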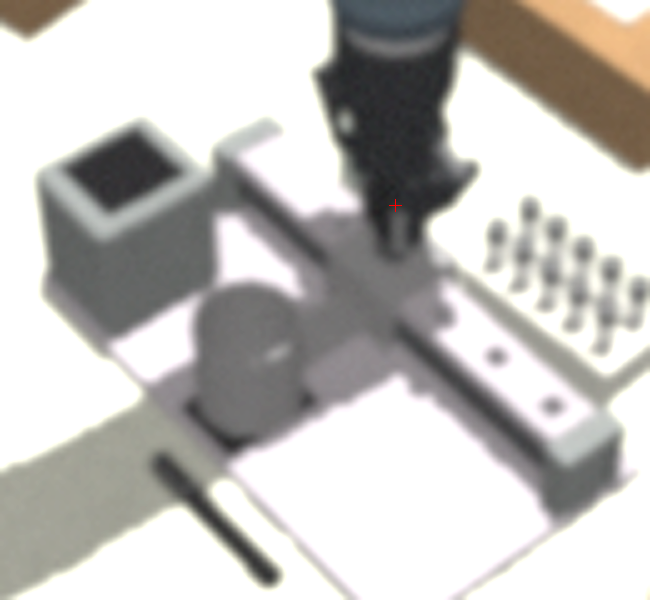

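The cup stands over the window at (250,400), the knob is held at (395,215), the brush is in its stand, and the bystanders that show are in place. I hand it in.

```bash
python3 -c "
from h import *
print(order.job_done()); o=get_obs(); print(o['t'],o['ee_pos'],o['contact_force'],o['finger_gap'])"
```

```text
the job is handed in; nothing more can be done
None
the job is handed in; nothing more can be done
```

I brushed the cup out and put the brush back in its white stand. Then I slid the sleeve one hole toward the reader box and handed the job in at about 19 s, with the gripper still holding the knob.

- **Brushing:** I used the smaller brush and pushed it to the cup's floor twice. I felt contact both times (about 18 N, then 9 N), with a 50 mm upstroke between.
- **Brush in its stand:** I felt the stand's floor before letting go. A picture taken after I let go showed the brush fully down and nearly upright.
- **Knob and sleeve:** I pulled the pin about 12 mm and moved the sleeve about 49 mm. The pin went down to the same height as at the start, and the gripper pressed on it with +5 N. The fingers stayed closed on the knob with a 26 mm gap at the 60 N grip setting.
- **Last pictures:** The cup stands over the window.
- **Bystanders:** The detector found all but one of them within a few pixels of where they started, or partly hidden behind the arm. It missed the marker from the side and mistook the bottle for it from above; in the side picture the marker is lying where it was.
- **Measurement disagreement:** The two cameras differed by 3–6 mm on positions. I used the average, and lined the brush up with its stand within a single side view.

The hand-in reported no verdict, and I could not read the robot's state afterwards.

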